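# Set the pasta roller's thickness selector

### The job

Set the pasta roller's sprung thickness selector to the green stud: pull the black knob straight up out of its notch, turn it to the green stud, which only roughly marks its notch, and feel for that notch so that the knob drops fully home. Never force it: do not wrench it while its pin is in a notch, strain it against the end of its pull or press its pin down on the brass. Leave the mug, canister and pepper mill where they stand, and let go of the knob at the end.

Things in the scene. Friction and masses are not known exactly. Their poses are not given: they have to be found in the camera images.
- machine: Fixed electric pasta roller, silver housing with red cheeks, flat deck 110 mm above the counter, deck 200 mm (x, from -90 to +110 mm) by 230 mm (y). Origin on the counter, straight under the selector knob's axis, which is vertical. Its x axis points from the selector towards the rollers.
- notch_ring: Brass ring of six flat segments on the deck, 30 to 42 mm from the knob's axis, 8 mm high, with five notches 30 to 40 degrees apart: the start notch in the middle (machine's -x) and two on each side, one per stud. The pin has about 1 mm (1.6 degrees) of play in a notch. A hidden retainer that ends the knob's pull is part of it. It bears at most 25 N. Origin on the knob's axis at deck height.
- knob_grip (a point): Where to take the knob from above: on its axis, 12 mm below its top, 40 mm above the deck when home. The knob is an upright black bar 44 long, 14 thick, 38 mm high (14 to 52 mm above the deck when home) on a hub of radius 24 mm. Frame moves with the knob: -x along the bar to the pointer, y across its thickness, z up. At the start the pointer lies along the machine's -x.
- pointer (a point): The point the knob's pointer aims at: 56 mm from its axis, about 4 mm above the deck when home; moves with the knob. The pointer is a black arm with a white line, reaching 45 mm out on one side of the knob; under it is a steel pin 6 mm thick, 36 mm from the axis.
- pull (a joint): How far the knob is pulled up, m: 0 fully home in a notch, about 0.0065 when the flat-ended pin rests on the brass, pin clear of the brass from 0.007, end of the pull at 0.012. The spring always pulls it down, with 5 N when home and 8 N at the end of the pull.
- turn (a joint): Angle of the knob, rad: near 0 at the start, grows anticlockwise seen from above; stops at about 1.4 either way. It turns freely but for a slight friction (0.06 N m) and stays where it is left.
- mark_green: Target: green round stud, 16 mm across and 4 mm high, stuck by hand on the deck about 56 mm from the knob's axis to name one notch; origin at the centre of its underside. It may sit up to 9 mm away from the notch's true line, which must be found by feel.
- mark_red: Red round stud, 16 mm across and 4 mm high, stuck by hand on the deck about 56 mm from the knob's axis to name one notch; origin at the centre of its underside. It may sit up to 9 mm away from the notch's true line, which must be found by feel.
- mark_yellow: Yellow round stud, 16 mm across and 4 mm high, stuck by hand on the deck about 56 mm from the knob's axis to name one notch; origin at the centre of its underside. It may sit up to 9 mm away from the notch's true line, which must be found by feel.
- mark_blue: Blue round stud, 16 mm across and 4 mm high, stuck by hand on the deck about 56 mm from the knob's axis to name one notch; origin at the centre of its underside. It may sit up to 9 mm away from the notch's true line, which must be found by feel.
- mug: Loose blue mug, 80 mm across, 95 mm high; origin at the centre of its underside. Bystander.
- canister: Loose white canister, 104 mm square, about 143 mm high with its wire handle; origin at the centre of its underside. Bystander.
- pepper_mill: Loose dark wooden pepper mill, 52 mm across, 127 mm high; origin at the centre of its underside. Bystander.

How it is judged (in metres and radians):
On the way:
1. the knob is pulled up so that its pin is clear of the notches (value of joint pull above 0.0072 m), for 0.2 s.
At the end, for the whole second after the job is handed in: The knob is fully home (pulled out by less than 1.5 mm), at rest, and its pointer aims within 12 mm of the centre of the green stud (value of joint pull below 0.0015 m and horizontal distance between pointer and mark_green below 0.012 m and velocity of joint turn between -0.05 and 0.05 rad/s); the robot touches nothing.
It fails at once if the notched ring or its retainer is loaded with more than 25 N (knob wrenched in a notch, pressed on the brass or strained at the end of its pull) (contact force between notch_ring and anything else above 25 N).
It fails at once if the mug is disturbed (moved by more than 20 mm) (distance of mug from where it was at the start of the episode above 0.02 m).
It fails at once if the canister is disturbed (moved by more than 20 mm) (distance of canister from where it was at the start of the episode above 0.02 m).
It fails at once if the pepper mill is disturbed (moved by more than 20 mm) (distance of pepper_mill from where it was at the start of the episode above 0.02 m).
It also fails if it takes over 61 s, if anything falls off the work surface, if the arm or the gripper's body presses on something with over 40 N, if the wrist force passes 120 N, or if a joint passes its speed limit or range.

### The arm

A 6-joint arm with a two-finger parallel gripper is mounted at the origin on the work surface. World frame = base frame: x ahead of the robot, y to its left, z up, the work surface at z = 0. Lengths are in m, angles in degrees, forces in N, time in s.
With the tool pointing down it reaches from about 0.375 to 0.9 m from the base axis. Payload 3.1 kg.
Tool frame: the origin (TCP) lies on the centre line of the jaws, within the pads' length; the fingertips stand 14 mm ahead of it and the grasp point (between the pads) lies 5 mm behind it (bot.tips_ahead is the distance from the TCP to the fingertips, in m); z points along the fingers, y is the line along which they close (so a half turn about z gives the same grasp; the last joint's range is limited). The gripper opens to 87 mm and grips with 3 to 60 N. Pads are 19 mm wide; open, the fingers measure 117 mm over their backs; the gripper's body (75 mm by 190 mm) begins 51 mm behind the grasp point.
Start: joints at [-77.091, 30.224, 82.088, -0, 67.689, -10.227], TCP at [0.246, -0.575, 0.237] pointing down, gripper open.
Joint ranges: [-176.69, 176.69], [-43.24, 126.21], [12.49, 139.97], [-82, 262], [0, 151.66], [-163.58, 163.58]. Speed limits (degrees/s): [159.86, 159.86, 180, 180, 180, 180].

### API

Orientations are given as a 3x3 rotation matrix whose columns are the frame's x, y, z axes.
In Python, from rig import bot gives the robot as it stands.
- The arm moves only by the tool play_rows, never from a script. Its argument "moves" is a list that holds one entry, the list of rows, each a list of 6 numbers: the shift along the tool's x, y, z in mm, then the turn, a rotation vector about the tool's x, y, z in rad. A call has 1 to 5 rows; each row shifts and turns the commanded pose from where the row before left it, along the tool's axes as they then stand; what a row does not reach is not made up. A row lasts 1/10 s, in which the tool goes at most 50 mm and 8.59 degrees, less where a joint would pass 70% of its speed; a pose out of reach is approached as far as the arm can. A call with a gripper value outside its range is refused whole. "fingers" is the opening, from -1 (shut) to 1 (fully open), set as the call begins (left out, the last holds). The fingers move at their own pace and stop on an object; the grip force is fixed at half the most. Time passes only in rows, so rows that do not move let the fingers close. It gives the time, the measured TCP pose, the force, the opening and the grip force at its end, in the units of the state.
- bot.read_state(): the state, without advancing time (a new reading comes with each control period).
- bot.capture(name): name is "scene" or "top" or "wrist"; returns a dict with "image" (384x512x3 uint8, blue, green, red), "fx", "fy", "cx", "cy" (pixels), "R" (3x3) and "t" (3): a world point X has camera coordinates R X + t. Camera axes: x right, y down, z forward; pixel columns grow to the right and rows downward; lengths in m; the calibration is good to about 2 mm. A picture is of the moment at which its call begins. There is no depth.
- bot.hand_in(): hands the job in; it is judged then, once.
Trained networks look in a picture, given as the dict that the camera call returned (one of the last four; its "shot" number tells which), for a name from the list of things; names that differ only in an ending like _2 or _b are one class to them, and where a whole thing is asked for, a point or a joint stands for the part that bears it (a point fixed in the world has none). Each returns a list of dicts, best first, with "confidence" (0 to 1); they miss things now and then, are a little off and sometimes report something else, mostly with a low value. They report only what shows in the picture. A call takes as long as a camera call.
- bot.search_frame(picture, query): "centre" ([column, row] in pixels, amid what is visible of it).
- bot.silhouettes(picture, query): "pixels" (384x512 bool, what is visible of it) and "centre" ([column, row] in pixels, amid what is visible of it).
- bot.pinpoint(picture, query): "centre" ([column, row] in pixels: a listed point, or the origin of a listed thing).
The state is a dict: "time_s": time; "joint_positions": joint angles; "qvel": joint speeds; "tau": joint torques, N m; "position": TCP position; "tcp_rot": TCP orientation; "force": force on the tool from outside, world axes, zero at the start; "moment": the same for the moment, N m; "opening": opening from 0.0 (shut) to 1.0 (fully open); "grasp_force": force on a finger pad.
Only numpy, scipy, OpenCV 4.12 (cv2) and the standard library are available. Lean on these libraries where they do the work, as an engineer would, in place of code of your own. Each camera call takes 0.05 s, during which the arm holds its last target. There are 200 camera calls.

## Working session

There is one attempt and no reset: what is moved stays moved. The work goes in short steps, Python scripts to look and compute and a tool call to move; the robot and the scene stay as the last step left them, time stands still between calls to the robot, and variables do not carry over. Pictures are saved under pics/ and viewed, at most 10 in all, crops included, and the job is handed in when it is done.

Besides the shell and the picture viewer there is one more tool, called after "Call:" as name(argument=value, ...) on one line, values as JSON. play_rows: Moves the arm, as the interface text tells. Its arguments: {"type":"object","properties":{"moves":{"type":"array","items":{"type":"array","items":{"type":"array","items":{"type":"number"}}}},"fingers":{"type":"number"}},"required":["moves"]}

```bash
mkdir -p pics
cat > h.py <<'E'
import numpy as np, cv2
from rig import bot
def tri(obs):
    # obs: list of (pic, px)
    A=[];b=[]
    for p,c in obs:
        R=np.array(p["R"]);t=np.array(p["t"]);u=(c[0]-p["cx"])/p["fx"];v=(c[1]-p["cy"])/p["fy"]
        A+= [R[0]-u*R[2],R[1]-v*R[2]]; b+=[u*t[2]-t[0],v*t[2]-t[1]]
    x,r,_,_=np.linalg.lstsq(np.array(A),np.array(b),rcond=None)
    return x,np.sqrt(r.sum()/len(obs))
def onz(p,c,z):
    R=np.array(p["R"]);t=np.array(p["t"]);d=R.T@np.array([(c[0]-p["cx"])/p["fx"],(c[1]-p["cy"])/p["fy"],1]);o=-R.T@t
    return o+d*(z-o[2])/d[2]
E
python3 - <<'E'
from h import *
P={n:bot.capture(n) for n in("scene","top","wrist")}
for n in P: cv2.imwrite(f"pics/{n}0.png",P[n]["image"])
cv2.imwrite("pics/a.png",np.hstack([cv2.resize(P[n]["image"],(400,300)) for n in("scene","top")]))
for q in["machine","notch_ring","knob_grip","pointer","mark_green","mark_red","mark_yellow","mark_blue","mug","canister","pepper_mill"]:
    o=[]
    for n in P:
        r=bot.pinpoint(P[n],q)
        if r: o.append((n,np.round(r[0]["centre"],1).tolist(),round(r[0]["confidence"],2)))
    g=[(P[n],c) for n,c,k in o if n!="wrist"]
    print(q,o, [np.round(x,4) for x in tri(g)] if len(g)>1 else "")
print(bot.read_state())
E
```

```text
machine [('scene', [191.4, 220.0], 0.66), ('top', [308.8, 194.7], 0.59)] [array([ 0.556 , -0.1134, -0.0023]), np.float64(0.0028)]
notch_ring [('scene', [185.2, 187.8], 0.76), ('top', [313.5, 184.7], 0.63)] [array([ 0.5543, -0.1095,  0.1143]), np.float64(0.0003)]
knob_grip [('scene', [182.3, 179.9], 0.76), ('top', [317.8, 181.3], 0.9)] [array([ 0.5553, -0.1133,  0.1396]), np.float64(0.0015)]
pointer [('scene', [186.8, 168.3], 0.81), ('top', [322.4, 207.9], 0.6)] [array([ 0.5056, -0.1275,  0.1209]), np.float64(0.0011)]
mark_green [('scene', [199.6, 178.7], 0.47), ('top', [309.5, 207.9], 0.4)] [array([ 0.5077, -0.1013,  0.0988]), np.float64(0.0022)]
mark_red [('scene', [206.6, 184.2], 0.5), ('top', [297.8, 197.2], 0.5)] [array([ 0.527 , -0.0747,  0.1109]), np.float64(0.0032)]
mark_yellow [('scene', [169.0, 173.1], 0.52), ('top', [341.9, 195.6], 0.52)] [array([ 0.5306, -0.1643,  0.118 ]), np.float64(0.0033)]
mark_blue [('scene', [160.4, 184.0], 0.37), ('top', [340.9, 189.0], 0.45)] [array([ 0.5512, -0.1719,  0.099 ]), np.float64(0.0027)]
mug [('scene', [296.2, 234.4], 0.8), ('top', [196.
[... 436 characters left out ...]
666254e-04,
        6.76875662e+01, -1.02260013e+01]), 'qvel': array([ 0.00563581,  0.00622612, -0.06569107, -0.06706558, -0.00668835,
        0.09427625]), 'tau': array([-1.35886268e-03, -4.40008807e+01, -1.76979733e+01,  6.33666222e-02,
        5.05120098e-02, -6.77702545e-06]), 'position': array([ 0.24559455, -0.57472937,  0.23654943]), 'tcp_rot': array([[ 9.19583886e-01,  3.92893721e-01, -6.07043699e-07],
       [ 3.92893720e-01, -9.19583886e-01, -4.24288497e-05],
       [-1.72282562e-05,  3.87783828e-05, -9.99999999e-01]]), 'force': array([-0.38770833, -0.30939117, -0.38926721]), 'moment': array([-0.04911203,  0.04503846,  0.04342293]), 'grasp_force': 0.0, 'opening': 0.9983354286411374}
```

View pics/a.png

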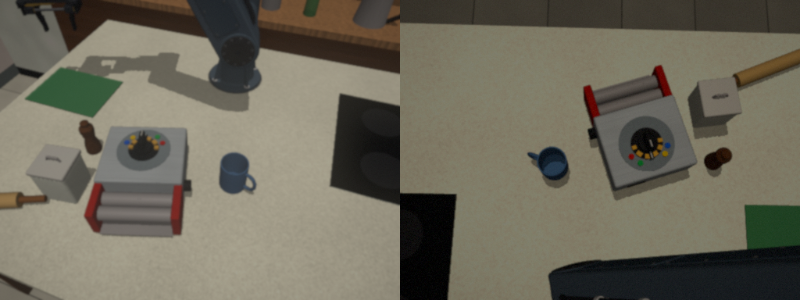

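Call:
play_rows(moves=[[[39, -25, -8, 0, 0, 0], [39, -25, -8, 0, 0, 0], [39, -25, -8, 0, 0, 0], [39, -25, -8, 0, 0, 0], [39, -25, -8, 0, 0, 0]]])

```text
time_s: 2.3
position: [0.3766, -0.3816, 0.277]
tcp_rot: [[0.92, 0.392, 0.0], [0.392, -0.92, -0.0], [0.0, 0.0, -1.0]]
force: [0.4, -0.4, -0.1]
opening: 1.001
grasp_force: 0.0
```

Call:
play_rows(moves=[[[39, -25, -8, 0, 0, 0], [39, -25, -8, 0, 0, 0], [39, -25, -8, 0, 0, 0], [39, -25, -8, 0, 0, 0], [0, 0, 0, 0, 0, 0]]])

```text
time_s: 2.8
position: [0.4827, -0.2254, 0.3099]
tcp_rot: [[0.917, 0.399, 0.003], [0.399, -0.917, 0.0], [0.003, 0.001, -1.0]]
force: [-1.1, -0.8, 0.2]
opening: 1.0
grasp_force: 0.0
```

Run:
```python
from h import *
p=bot.capture("wrist"); cv2.imwrite("pics/w1.png",p["image"])
s=bot.read_state();print(s["position"],s["time_s"]);print(s["tcp_rot"].round(3), (-np.array(p["R"]).T@p["t"]).round(3),np.array(p["R"]).round(2).tolist())
for q in["machine","notch_ring","knob_grip","pointer","mark_green","mark_red","mark_yellow","mark_blue"]:
    r=bot.pinpoint(p,q); print(q,[(np.round(k["centre"],1).tolist(),round(k["confidence"],2)) for k in r[:2]])
```

```text
[ 0.48136651 -0.22763843  0.30932949] 2.85
[[ 0.917  0.398  0.001]
 [ 0.398 -0.917 -0.001]
 [ 0.001  0.001 -1.   ]] [ 0.549 -0.195  0.459] [[0.4, -0.92, 0.0], [-0.88, -0.38, 0.27], [-0.25, -0.11, -0.96]]
machine [([212.0, 92.1], 0.9)]
notch_ring []
knob_grip [([187.8, 80.1], 0.89)]
pointer [([193.7, 128.3], 0.9)]
mark_green [([166.6, 117.5], 0.72), ([225.5, 120.1], 0.18)]
mark_red [([153.5, 97.6], 0.6)]
mark_yellow [([224.4, 120.0], 0.69)]
mark_blue [([237.9, 106.8], 0.41)]
```

View pics/w1.png

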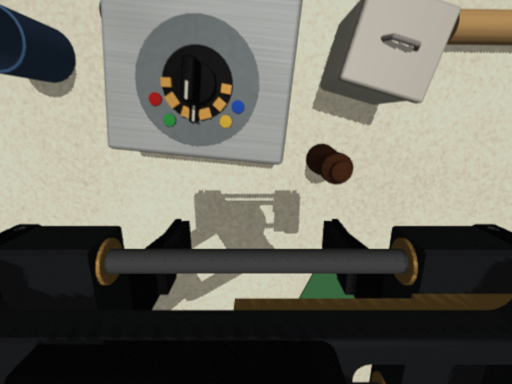

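Call:
play_rows(moves=[[[14, -29, 17, 0, 0, 0], [14, -29, 17, 0, 0, 0], [14, -29, 17, 0, 0, 0], [0, 0, 0, 0, 0, 0], [0, 0, 0, 0, 0, 0]]])

```text
time_s: 3.75
position: [0.4844, -0.1336, 0.2574]
tcp_rot: [[0.919, 0.393, -0.0], [0.393, -0.919, -0.0], [-0.0, 0.0, -1.0]]
force: [0.5, -0.3, -0.2]
opening: 1.005
grasp_force: 0.0
```

```bash
cat > look.py <<'E'
from h import *
import sys,pickle,os
def look(f):
    D=pickle.load(open("obs.pkl","rb")) if os.path.exists("obs.pkl") else []
    p=bot.capture("wrist"); cv2.imwrite(f"pics/{f}.png",p["image"])
    o={}
    for q in["machine","notch_ring","knob_grip","pointer","mark_green","mark_red","mark_yellow","mark_blue"]:
        r=bot.pinpoint(p,q)
        if r and r[0]["confidence"]>.4: o[q]=np.array(r[0]["centre"])
    D.append(({k:p[k] for k in("R","t","fx","fy","cx","cy")},o)); pickle.dump(D,open("obs.pkl","wb"))
    print(bot.read_state()["position"].round(4))
    zs=dict(machine=0,notch_ring=.11,knob_grip=.15,pointer=.114)
    for q,c in o.items():
        g=[(P,oo[q]) for P,oo in D if q in oo]
        print(q,c.round(1),onz(p,c,zs.get(q,.11)).round(4),[np.round(x,4) for x in tri(g)] if len(g)>1 else "")
look(sys.argv[1])
E
python3 look.py w2
```

```text
[ 0.4845 -0.1339  0.2578]
machine [263.2 116.2] [ 0.556  -0.1134  0.    ] 
notch_ring [380.3 183.2] [ 0.54   -0.2627  0.11  ] 
knob_grip [269.3 114.1] [ 0.5583 -0.1143  0.15  ] 
mark_green [231.4 156. ] [ 0.5022 -0.0954  0.11  ] 
mark_red [214.  134.5] [ 0.5164 -0.0695  0.11  ] 
mark_yellow [85.8 75.8] [0.5199 0.0718 0.11  ]
```

View pics/w2.png

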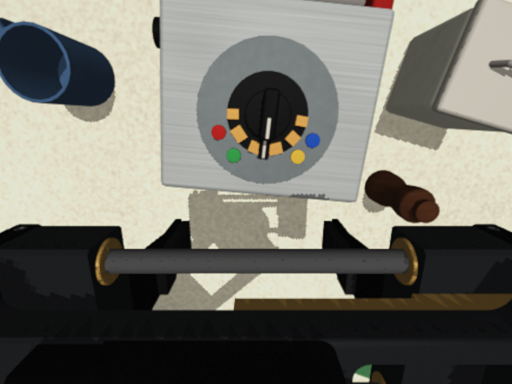

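Call:
play_rows(moves=[[[20, 20, 0, 0, 0, 0], [20, 20, 0, 0, 0, 0], [10, 10, 0, 0, 0, 0], [0, 0, 0, 0, 0, 0], [0, 0, 0, 0, 0, 0]]])

```text
time_s: 4.7
position: [0.5493, -0.1594, 0.2571]
tcp_rot: [[0.92, 0.393, -0.002], [0.393, -0.92, 0.001], [-0.001, -0.001, -1.0]]
force: [-1.1, 0.7, -0.3]
opening: 1.002
grasp_force: 0.0
```

```bash
python3 look.py w3
```

```text
[ 0.5498 -0.1596  0.2577]
machine [231.3 147.7] [ 0.56   -0.1131  0.    ] [array([ 0.5566, -0.1131, -0.0217]), np.float64(0.001)]
knob_grip [217.1 169.1] [ 0.5565 -0.1142  0.15  ] [array([ 0.5581, -0.1143,  0.1562]), np.float64(0.0003)]
pointer [218.5 209.1] [ 0.5048 -0.1302  0.114 ] 
mark_green [193.6 196.3] [ 0.5066 -0.0982  0.11  ] [array([ 0.4981, -0.0952,  0.0865]), np.float64(0.0005)]
mark_red [175.2 180.7] [ 0.5159 -0.0729  0.11  ] [array([ 0.5156, -0.0708,  0.1076]), np.float64(0.0017)]
mark_yellow [252.4 198.2] [ 0.5312 -0.1614  0.11  ] [array([ 0.5854, -0.1215,  0.4147]), np.float64(0.0338)]
mark_blue [264.5 184.9] [ 0.5512 -0.1679  0.11  ]
```

```bash
cat > rect.py <<'E'
from h import *
import pickle
D=pickle.load(open("obs.pkl","rb"));out=[]
H={"green":(45,85),"red":None,"yellow":(24,34),"blue":(105,125)}
pts={k:[] for k in H}
for (p,o),f in zip(D,["w2","w3"]):
    im=cv2.imread(f"pics/{f}.png");h=cv2.cvtColor(im,cv2.COLOR_BGR2HSV)
    for k in H:
        m=(h[...,1]>130)&(h[...,2]>70)
        m&= ((h[...,0]<5)|(h[...,0]>172)) if k=="red" else (h[...,0]>=H[k][0])&(h[...,0]<=H[k][1])
        n,l,s,c=cv2.connectedComponentsWithStats(m.astype(np.uint8))
        for i in range(1,n):
            x=onz(p,c[i],.114)
            if s[i,4]>40 and abs(np.hypot(*(x[:2]-[.557,-.114]))-.056)<.012:
                pts[k].append((p,c[i])); print(f,k,c[i].round(1),s[i,4],x.round(4))
    # rectify z=.118: world -> pixel
    C=np.array([.557,-.114]);N=400;sc=.0003
    g=(np.arange(N)-N/2)*sc
    X=C[0]-g[:,None]+0*g[None];Y=C[1]-g[None]+0*g[:,None]
    W=np.stack([X,Y,np.full_like(X,.118)],-1)@np.array(p["R"]).T+p["t"]
    out.append(cv2.remap(im,(W[...,0]/W[...,2]*p["fx"]+p["cx"]).astype(np.float32),(W[...,1]/W[...,2]*p["fy"]+p["cy"]).astype(np.float32),cv2.INTER_CUBIC))
for k in pts:
    if len(pts[k])==2: print(k,[np.round(x,4) for x in tri(pts[k])])
cv2.imwrite("pics/rect.png",np.hstack(out))
E
python3 rect.py
```

```text
w2 green [233.1 155. ] 143 [ 0.5046 -0.0968  0.114 ]
w2 red [218.3 131.9] 169 [ 0.5212 -0.0732  0.114 ]
w2 blue [312.4 140. ] 167 [ 0.553  -0.1691  0.114 ]
w3 green [190.9 198.3] 129 [ 0.5047 -0.0967  0.114 ]
w3 red [175.7 177.3] 146 [ 0.5212 -0.073   0.114 ]
w3 blue [266.  184.7] 144 [ 0.553  -0.1688  0.114 ]
green [array([ 0.5046, -0.0967,  0.1139]), np.float64(0.0001)]
red [array([ 0.5213, -0.0731,  0.1145]), np.float64(0.0001)]
blue [array([ 0.553 , -0.1688,  0.1147]), np.float64(0.0001)]
```

View pics/rect.png

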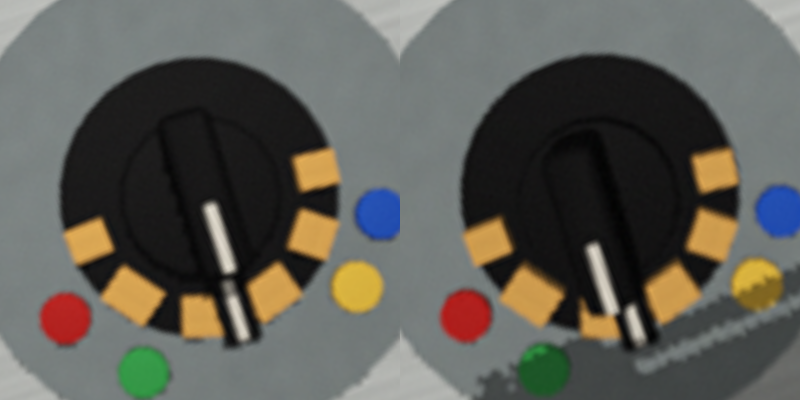

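Run:
```python
import cv2,numpy as np
im=cv2.imread("pics/rect.png")
for o in(0,400):
    a=im[:,o:o+400]; h=cv2.cvtColor(a,cv2.COLOR_BGR2HSV)
    # disc fit: dark pixels
    dark=((h[...,2]<75)).astype(np.uint8); 
    brass=((h[...,0]>8)&(h[...,0]<24)&(h[...,1]>100)&(h[...,2]>110)).astype(np.uint8)
    u=dark|brass; yy,xx=np.mgrid[:400,:400]; u[np.hypot(yy-198,xx-200)>170]=0
    u[(yy>310)&(xx>200)]=0
    c=max(cv2.findContours(u,0,2)[0],key=cv2.contourArea)[:,0]; 
    k=(c[:,1]<250); A=np.c_[2*c[k],np.ones(k.sum())]; s=np.linalg.lstsq(A.astype(float),(c[k]**2).sum(1).astype(float),rcond=None)[0]
    cx,cy=s[:2]; print("centre",s[:2].round(1),"r mm",np.sqrt(s[2]+cx*cx+cy*cy)*.3)
    cx,cy=200,198
    th=np.arange(-95,100,.5)
    for R in(33,36,39):
        v=[brass[int(round(cy+R/.3*np.cos(np.radians(t)))),int(round(cx+R/.3*np.sin(np.radians(t))))] for t in th]
        e=[(th[i]) for i in range(1,len(th)) if v[i]!=v[i-1]]
        print(R,e)
```

```text
centre [198.2 196.2] r mm 41.365436946898534
33 [np.float64(-78.5), np.float64(-59.0), np.float64(-48.5), np.float64(-21.0), np.float64(-10.0), np.float64(8.5), np.float64(27.0), np.float64(50.5), np.float64(61.0), np.float64(83.5), np.float64(94.5)]
36 [np.float64(-78.0), np.float64(-60.0), np.float64(-47.5), np.float64(-21.5), np.float64(-8.5), np.float64(8.5), np.float64(26.0), np.float64(49.0), np.float64(62.0), np.float64(83.0), np.float64(95.5)]
39 [np.float64(-76.5), np.float64(-60.5), np.float64(-46.0), np.float64(-22.5), np.float64(-8.0), np.float64(10.0), np.float64(25.5), np.float64(48.5), np.float64(63.0), np.float64(82.0), np.float64(96.0)]
centre [196.9 172.9] r mm 36.8491098639013
33 [np.float64(-78.5), np.float64(-59.0), np.float64(-49.0), np.float64(-21.0), np.float64(-9.5), np.float64(-8.0), np.float64(25.5), np.float64(49.5), np.float64(60.5), np.float64(83.5), np.float64(94.0)]
36 [np.float64(-78.0), np.float64(-59.5), np.float64(-47.5), np.float64(-21.5), np.float64(-9.5), np.float64(7.0), np.float64(24.5), np.float64(49.0), np.float64(61.5), np.float64(82.5), np.float64(95.0)]
39 [np.float64(-76.5), np.float64(-60.0), np.float64(-46.5), np.float64(-22.5), np.float64(-8.5), np.float64(8.0), np.float64(25.0), np.float64(48.0), np.float64(62.0), np.float64(81.5), np.float64(95.5)]
```

Run:
```python
from h import *
import pickle
p=pickle.load(open("obs.pkl","rb"))[0][0]; im=cv2.imread("pics/w2.png");g=cv2.cvtColor(im,cv2.COLOR_BGR2GRAY).astype(int)
def fit(pts):
    X=np.array([onz(p,c,.11)[:2] for c in pts]);vx,vy,x,y=cv2.fitLine(X.astype(np.float32),cv2.DIST_HUBER,0,1e-4,1e-4)[:,0];return np.degrees(np.arctan2(vy,vx)),(x,y)
# left edge: strongest horizontal step near x=162; right edge; bottom edge
L=[(150+np.argmax(np.abs(np.diff(g[r,150:175])))+.5,r) for r in range(60,175,3)]
Rr=[(350+np.argmin(np.diff(g[r,350:400]))+.5,r) for r in range(30,185,3)]
B=[(c,170+np.argmin(np.diff(g[170:215,c]))+.5) for c in range(170,350,4)]
for e in(L,Rr,B): print(fit(e))
# white line pixels on knob
h=cv2.cvtColor(im,cv2.COLOR_BGR2HSV);m=(h[...,2]>140)&(h[...,1]<60);m[:112]=0;m[163:]=0;m[:,:255]=0;m[:,278:]=0
ys,xs=np.nonzero(m)
for lo,hi,z in((112,141,.162),(141,163,.13)):
    k=(ys>=lo)&(ys<hi);X=np.array([onz(p,(a,b),z)[:2] for a,b in zip(xs[k],ys[k])])
    print(lo,k.sum(),X.mean(0),[ (np.degrees(np.arctan2(v[1],v[0]))) for v in [cv2.fitLine(X.astype(np.float32),2,0,1e-4,1e-4)[:,0]]],X.min(0),X.max(0))
```

```text
(np.float32(18.29609), (np.float32(0.5148436), np.float32(-0.008883152)))
(np.float32(19.090597), (np.float32(0.5869744), np.float32(-0.22861086)))
(np.float32(-69.521416), (np.float32(0.46334058), np.float32(-0.113230295)))
112 73 [ 0.54683892 -0.11736019] [np.float32(17.499819)] [ 0.53807235 -0.12104895] [ 0.55525432 -0.11394391]
141 37 [ 0.52310382 -0.124455  ] [np.float32(15.828201)] [ 0.51700022 -0.12731663] [ 0.52945228 -0.12186692]
```

Call:
play_rows(moves=[[[25, -39, 0, 0, 0, 0], [0, 0, 20, 0, 0, 0.08], [0, 0, 25, 0, 0, 0], [0, 0, 0, 0, 0, 0], [0, 0, 0, 0, 0, 0]]])

```text
time_s: 5.65
position: [0.5576, -0.114, 0.2126]
tcp_rot: [[0.948, 0.318, -0.001], [0.318, -0.948, 0.0], [-0.001, -0.001, -1.0]]
force: [0.1, -1.1, 0.7]
opening: 0.998
grasp_force: 0.0
```

Run:
```python
from h import *
s=bot.read_state();R=s["tcp_rot"];print(s["position"],np.degrees(np.arctan2(R[1,0],R[0,0])),s["force"],s["moment"])
d=np.array([.5575,-.1138,.145])-s["position"];print((R.T@d*1000).round(1))
p=bot.capture("wrist");cv2.imwrite("pics/w4.png",p["image"])
r=bot.pinpoint(p,"knob_grip");print(r[0] if r else 0, onz(p,r[0]["centre"],.15) if r else 0)
```

```text
[ 0.55764329 -0.11403473  0.21257787] 18.55779894151014 [ 0.05046497 -1.12986835  0.71944812] [-0.00799466  0.00780923  0.03179043]
[-0.  -0.2 67.6]
{'centre': [256.4, 209.2], 'confidence': 0.8} [ 0.55652959 -0.1138237   0.15      ]
```

View pics/w4.png

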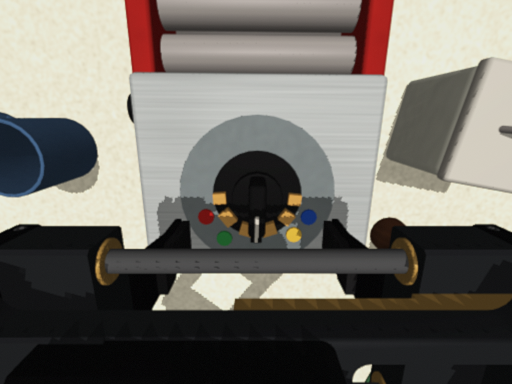

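The knob (col 257) and pointer stand vertical in the wrist image, so the tool is centred and aligned. Descend and grip.

Call:
play_rows(moves=[[[0, 0, 30, 0, 0, 0], [0, 0, 25, 0, 0, 0], [0, 0, 12.5, 0, 0, 0], [0, 0, 0, 0, 0, 0], [0, 0, 0, 0, 0, 0]]], fingers=-0.4)

```text
time_s: 6.25
position: [0.5585, -0.1145, 0.146]
tcp_rot: [[0.948, 0.318, 0.002], [0.318, -0.948, -0.001], [0.001, 0.001, -1.0]]
force: [1.4, -0.9, -0.1]
opening: 0.629
grasp_force: 0.0
```

Call:
play_rows(moves=[[[0, 0, 0, 0, 0, 0], [0, 0, 0, 0, 0, 0], [0, 0, 0, 0, 0, 0], [0, 0, 0, 0, 0, 0], [0, 0, 0, 0, 0, 0]]], fingers=-1)

```text
time_s: 6.75
position: [0.5578, -0.114, 0.1453]
tcp_rot: [[0.948, 0.318, 0.0], [0.318, -0.948, -0.0], [0.0, 0.0, -1.0]]
force: [-0.2, -0.3, 0.4]
opening: 0.171
grasp_force: 0.0
```

Call:
play_rows(moves=[[[0, 0, 0, 0, 0, 0], [0, 0, 0, 0, 0, 0], [0, 0, 0, 0, 0, 0], [0, 0, 0, 0, 0, 0], [0, 0, 0, 0, 0, 0]]])

```text
time_s: 7.25
position: [0.5579, -0.1142, 0.1453]
tcp_rot: [[0.948, 0.318, 0.0], [0.318, -0.948, -0.0], [0.0, 0.001, -1.0]]
force: [-0.2, -0.7, 2.5]
opening: 0.159
grasp_force: 30.0
```

```bash
cat > st.py <<'E'
from h import *
for i in range(1):
    s=bot.read_state();R=s["tcp_rot"]
    print(s["time_s"],s["position"].round(4),"yaw",np.degrees(np.arctan2(R[1,0],R[0,0])).round(2),"Ftool",(R.T@s["force"]).round(1),"M",s["moment"].round(2),s["opening"].round(3),s["grasp_force"])
E
python3 st.py
```

```text
Traceback (most recent call last):
  File "st.py", line 4, in <module>
    print(s["time_s"],s["position"].round(4),"yaw",np.degrees(np.arctan2(R[1,0],R[0,0])).round(2),"Ftool",(R.T@s["force"]).round(1),"M",s["moment"].round(2),s["opening"].round(3),s["grasp_force"])
                                                                                                                                                             ^^^^^^^^^^^^^^^^^^
AttributeError: 'float' object has no attribute 'round'
```

```bash
sed -i 's/s\["opening"\].round(3)/round(s["opening"],3)/' st.py; python3 st.py
```

```text
7.25 [ 0.5579 -0.1142  0.1453] yaw 18.56 Ftool [-0.4  0.6 -2.5] M [-0.14  0.13  0.05] 0.159 29.999790494330227
```

Call:
play_rows(moves=[[[0, 0, -1, 0, 0, 0], [0, 0, -1, 0, 0, 0], [0, 0, -1, 0, 0, 0], [0, 0, -1, 0, 0, 0], [0, 0, 0, 0, 0, 0]]])

```text
time_s: 7.75
position: [0.5578, -0.1142, 0.1488]
tcp_rot: [[0.948, 0.318, 0.0], [0.318, -0.948, -0.0], [-0.0, 0.0, -1.0]]
force: [1.4, -2.9, -7.1]
opening: 0.157
grasp_force: 30.0
```

```bash
python3 st.py
```

```text
7.75 [ 0.5578 -0.1142  0.1488] yaw 18.55 Ftool [0.4 3.2 7.1] M [-0.48 -0.37  0.05] 0.157 29.998292354866862
```

Call:
play_rows(moves=[[[0, 0, -1.5, 0, 0, 0], [0, 0, -1.5, 0, 0, 0], [0, 0, -1.5, 0, 0, 0], [0, 0, -1, 0, 0, 0], [0, 0, 0, 0, 0, 0]]])

```text
time_s: 8.25
position: [0.5578, -0.1142, 0.1547]
tcp_rot: [[0.948, 0.318, 0.0], [0.318, -0.948, -0.0], [0.0, 0.0, -1.0]]
force: [3.3, -3.4, -7.6]
opening: 0.157
grasp_force: 30.0
```

Call:
play_rows(moves=[[[0, 0, 0, 0, 0, 0], [0, 0, 0, 0, 0, 0], [0, 0, 0, 0, 0, 0]]])

```text
time_s: 8.55
position: [0.5578, -0.1141, 0.1545]
tcp_rot: [[0.948, 0.318, 0.0], [0.318, -0.948, -0.0], [0.0, 0.0, -1.0]]
force: [4.3, -3.4, -7.1]
opening: 0.161
grasp_force: 30.0
```

```bash
python3 st.py
python3 - <<'E'
from h import *
p=bot.capture("scene");i=p["image"][130:215,130:240];cv2.imwrite("pics/s5.png",cv2.resize(i,None,fx=6,fy=6,interpolation=2))
E
```

```text
8.55 [ 0.5578 -0.1141  0.1545] yaw 18.55 Ftool [3.  4.6 7.1] M [-0.63 -0.46  0.04] 0.161 29.99820537865162
```

View pics/s5.png

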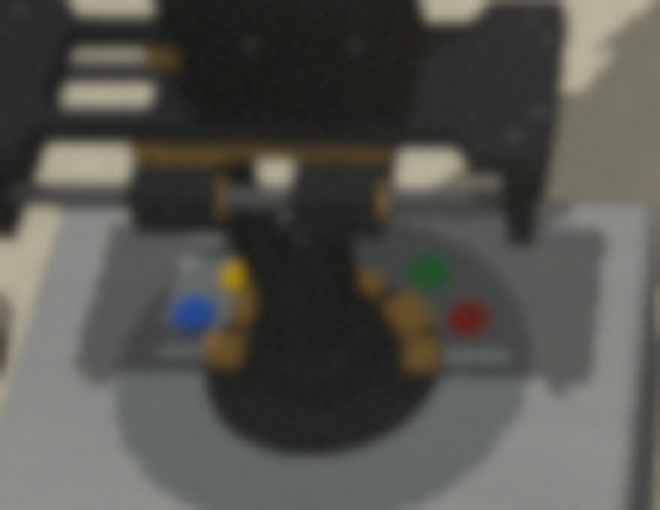

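Call:
play_rows(moves=[[[0, 0, 0, 0, 0, 0.02], [0, 0, 0, 0, 0, 0.02], [0, 0, 0, 0, 0, 0]]])

```text
time_s: 8.9
position: [0.5578, -0.1141, 0.1546]
tcp_rot: [[0.96, 0.279, 0.0], [0.279, -0.96, -0.0], [0.0, 0.0, -1.0]]
force: [2.5, -3.2, -7.8]
opening: 0.159
grasp_force: 30.0
```

```bash
python3 st.py
```

```text
8.9 [ 0.5578 -0.1141  0.1546] yaw 16.22 Ftool [1.5 3.7 7.8] M [-0.64 -0.55 -0.01] 0.159 29.998175050131977
```

Call:
play_rows(moves=[[[0, 0, 0, 0, 0, 0.02], [0, 0, 0, 0, 0, 0.02], [0, 0, 0, 0, 0, 0.02], [0, 0, 0, 0, 0, 0.02], [0, 0, 0, 0, 0, 0]]])

```text
time_s: 9.4
position: [0.5577, -0.114, 0.1545]
tcp_rot: [[0.979, 0.202, 0.0], [0.202, -0.979, 0.0], [0.0, -0.0, -1.0]]
force: [3.3, -4.2, -7.9]
opening: 0.158
grasp_force: 30.0
```

```bash
python3 st.py
```

```text
9.4 [ 0.5577 -0.114   0.1545] yaw 11.63 Ftool [2.4 4.8 7.9] M [-0.65 -0.54  0.01] 0.158 29.997990801930428
```

Call:
play_rows(moves=[[[0, 0, 0, 0, 0, 0.05], [0, 0, 0, 0, 0, 0.05], [0, 0, 0, 0, 0, 0.05], [0, 0, 0, 0, 0, 0.05], [0, 0, 0, 0, 0, 0.05]]])

```text
time_s: 9.9
position: [0.5577, -0.1138, 0.1545]
tcp_rot: [[0.999, -0.048, 0.0], [-0.048, -0.999, 0.0], [0.0, -0.0, -1.0]]
force: [2.6, -2.9, -8.0]
opening: 0.157
grasp_force: 30.0
```

Call:
play_rows(moves=[[[0, 0, 0, 0, 0, 0.05], [0, 0, 0, 0, 0, 0.05], [0, 0, 0, 0, 0, 0.05], [0, 0, 0, 0, 0, 0.05], [0, 0, 0, 0, 0, 0.015]]])

```text
time_s: 10.4
position: [0.5577, -0.1135, 0.1545]
tcp_rot: [[0.966, -0.259, 0.0], [-0.259, -0.966, 0.001], [-0.0, -0.001, -1.0]]
force: [3.2, -1.8, -8.2]
opening: 0.161
grasp_force: 30.0
```

Call:
play_rows(moves=[[[0, 0, 0, 0, 0, 0], [0, 0, 0, 0, 0, 0], [0, 0, 0, 0, 0, 0]]])

```text
time_s: 10.7
position: [0.5577, -0.1136, 0.1545]
tcp_rot: [[0.966, -0.258, 0.0], [-0.258, -0.966, 0.001], [-0.0, -0.001, -1.0]]
force: [3.9, -0.6, -6.7]
opening: 0.153
grasp_force: 30.0
```

```bash
python3 st.py
python3 - <<'E'
from h import *
p=bot.capture("scene");i=p["image"][150:210,140:230];cv2.imwrite("pics/s6.png",cv2.resize(i,None,fx=8,fy=8,interpolation=2))
E
```

```text
10.7 [ 0.5577 -0.1136  0.1545] yaw -14.96 Ftool [ 3.9 -0.4  6.7] M [-0.07 -0.69  0.  ] 0.153 29.997989097610116
```

View pics/s6.png

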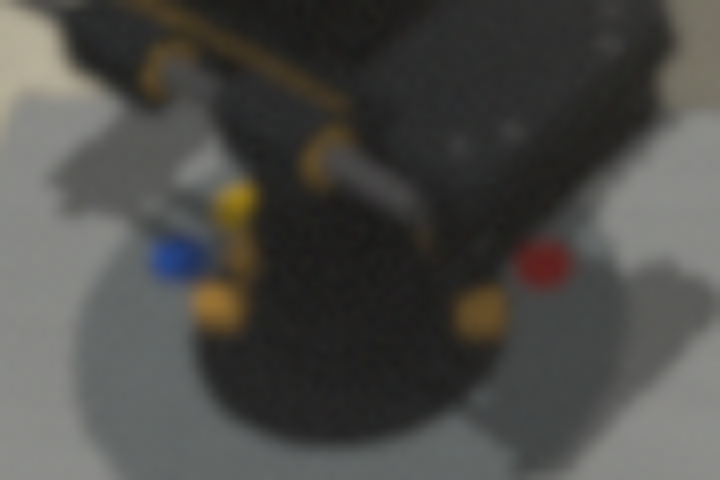

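Call:
play_rows(moves=[[[0, 0, 1, 0, 0, 0], [0, 0, 1, 0, 0, 0], [0, 0, 0.8, 0, 0, 0], [0, 0, 0, 0, 0, 0]]])

```text
time_s: 11.15
position: [0.5577, -0.1136, 0.1516]
tcp_rot: [[0.966, -0.258, -0.0], [-0.258, -0.966, 0.001], [-0.0, -0.001, -1.0]]
force: [3.8, 0.7, -8.0]
opening: 0.159
grasp_force: 30.0
```

```bash
python3 st.py
```

```text
11.15 [ 0.5577 -0.1136  0.1516] yaw -14.98 Ftool [ 3.5 -1.7  8. ] M [ 0.33 -0.76  0.01] 0.159 29.998188531026244
```

Call:
play_rows(moves=[[[0, 0, 0.5, 0, 0, 0], [0, 0, 0, 0, 0, 0], [0, 0, 0, 0, 0, 0]]])

```text
time_s: 11.45
position: [0.5577, -0.1137, 0.1513]
tcp_rot: [[0.966, -0.258, 0.0], [-0.258, -0.966, 0.001], [-0.0, -0.001, -1.0]]
force: [3.4, 2.7, -5.9]
opening: 0.158
grasp_force: 30.0
```

```bash
python3 st.py
```

```text
11.45 [ 0.5577 -0.1137  0.1513] yaw -14.98 Ftool [ 2.6 -3.5  5.9] M [ 0.5  -0.8   0.02] 0.158 29.99837424606085
```

Call:
play_rows(moves=[[[0, 0, 0.5, 0, 0, 0], [0, 0, 0, 0, 0, 0], [0, 0, 0, 0, 0, 0]]])

```text
time_s: 11.75
position: [0.5577, -0.1137, 0.1507]
tcp_rot: [[0.966, -0.258, 0.0], [-0.258, -0.966, 0.001], [-0.0, -0.001, -1.0]]
force: [4.5, 3.0, -6.8]
opening: 0.158
grasp_force: 30.0
```

```bash
python3 st.py
```

```text
11.75 [ 0.5577 -0.1137  0.1507] yaw -14.98 Ftool [ 3.5 -4.1  6.8] M [ 0.61 -0.82  0.  ] 0.158 29.998302008025348
```

Call:
play_rows(moves=[[[0, 0, 0.5, 0, 0, 0], [0, 0, 0, 0, 0, 0], [0, 0, 0, 0, 0, 0]]])

```text
time_s: 12.05
position: [0.5577, -0.1137, 0.1503]
tcp_rot: [[0.966, -0.258, 0.0], [-0.258, -0.966, 0.001], [-0.0, -0.001, -1.0]]
force: [4.5, 3.5, -7.1]
opening: 0.154
grasp_force: 30.0
```

```bash
python3 st.py
```

```text
12.05 [ 0.5577 -0.1137  0.1503] yaw -14.98 Ftool [ 3.4 -4.5  7.1] M [ 0.6  -0.77 -0.01] 0.154 29.998246086761355
```

Call:
play_rows(moves=[[[0, 0, 0.5, 0, 0, 0], [0, 0, 0.5, 0, 0, 0], [0, 0, 0, 0, 0, 0]]])

```text
time_s: 12.35
position: [0.5577, -0.1137, 0.1492]
tcp_rot: [[0.966, -0.258, 0.0], [-0.258, -0.966, 0.001], [-0.0, -0.001, -1.0]]
force: [3.9, 2.6, -7.0]
opening: 0.159
grasp_force: 30.0
```

```bash
python3 st.py
```

```text
12.35 [ 0.5577 -0.1137  0.1492] yaw -14.98 Ftool [ 3.1 -3.5  7. ] M [ 0.61 -0.78  0.02] 0.159 29.99836693983525
```

Call:
play_rows(moves=[[[0, 0, 0.5, 0, 0, 0], [0, 0, 0.5, 0, 0, 0], [0, 0, 0, 0, 0, 0]]])

```text
time_s: 12.65
position: [0.5577, -0.1137, 0.1483]
tcp_rot: [[0.966, -0.258, 0.0], [-0.258, -0.966, 0.001], [-0.0, -0.001, -1.0]]
force: [4.1, 3.3, -6.5]
opening: 0.16
grasp_force: 30.0
```

```bash
python3 st.py
```

```text
12.65 [ 0.5577 -0.1137  0.1483] yaw -14.98 Ftool [ 3.1 -4.2  6.5] M [ 0.62 -0.69  0.02] 0.16 29.998553437180817
```

Call:
play_rows(moves=[[[0, 0, 0.5, 0, 0, 0], [0, 0, 0.5, 0, 0, 0], [0, 0, 0.5, 0, 0, 0], [0, 0, 0.5, 0, 0, 0], [0, 0, 0, 0, 0, 0]]])

```text
time_s: 13.15
position: [0.5577, -0.1137, 0.1464]
tcp_rot: [[0.966, -0.258, 0.0], [-0.258, -0.966, 0.001], [-0.0, -0.001, -1.0]]
force: [3.2, 2.7, -6.2]
opening: 0.156
grasp_force: 30.0
```

```bash
python3 st.py
```

```text
13.15 [ 0.5577 -0.1137  0.1464] yaw -14.98 Ftool [ 2.4 -3.4  6.2] M [ 0.7  -0.75  0.03] 0.156 29.998406837694347
```

Call:
play_rows(moves=[[[0, 0, 0.5, 0, 0, 0], [0, 0, 0, 0, 0, 0], [0, 0, 0, 0, 0, 0]]])

```text
time_s: 13.45
position: [0.5577, -0.1137, 0.1459]
tcp_rot: [[0.966, -0.258, 0.0], [-0.258, -0.966, 0.001], [-0.0, -0.001, -1.0]]
force: [4.4, 3.2, -5.5]
opening: 0.16
grasp_force: 30.0
```

```bash
python3 st.py
```

```text
13.45 [ 0.5577 -0.1137  0.1459] yaw -14.98 Ftool [ 3.4 -4.2  5.5] M [ 0.65 -0.76  0.02] 0.16 29.99846284277737
```

Nearly home with the spring still pulling, so the pin is in the notch. Release, then rise and look.

Call:
play_rows(moves=[[[0, 0, 0, 0, 0, 0], [0, 0, 0, 0, 0, 0], [0, 0, 0, 0, 0, 0], [0, 0, 0, 0, 0, 0], [0, 0, 0, 0, 0, 0]]], fingers=0.6)

```text
time_s: 13.95
position: [0.5575, -0.1143, 0.146]
tcp_rot: [[0.966, -0.258, -0.0], [-0.258, -0.966, -0.0], [-0.0, 0.0, -1.0]]
force: [-0.2, -0.8, -0.7]
opening: 0.528
grasp_force: 0.0
```

Call:
play_rows(moves=[[[0, 0, -20, 0, 0, 0], [0, 0, -35, 0, 0, 0], [-25, 0, -30, 0, 0, 0], [-25, 0, -30, 0, 0, 0], [-20, 0, 0, 0, 0, 0]]])

```text
time_s: 14.45
position: [0.4911, -0.0966, 0.2647]
tcp_rot: [[0.966, -0.258, 0.007], [-0.258, -0.966, -0.004], [0.008, 0.002, -1.0]]
force: [0.4, -0.2, -0.4]
opening: 0.795
grasp_force: 0.0
```

Call:
play_rows(moves=[[[0, 0, 0, 0, 0, 0], [0, 0, 0, 0, 0, 0], [0, 0, 0, 0, 0, 0]]])

```text
time_s: 14.75
position: [0.4909, -0.0964, 0.2603]
tcp_rot: [[0.966, -0.258, 0.0], [-0.258, -0.966, -0.0], [0.0, 0.0, -1.0]]
force: [0.6, 0.2, 0.1]
opening: 0.799
grasp_force: 0.0
```

```bash
python3 st.py
python3 - <<'E'
from h import *
p=bot.capture("wrist");im=p["image"];cv2.imwrite("pics/w7.png",im)
C=np.array([.5575,-.114]);N=400;sc=.0003;g=(np.arange(N)-N/2)*sc;out=[]
X=C[0]-g[:,None]+0*g[None];Y=C[1]-g[None]+0*g[:,None]
W=np.stack([X,Y,np.full_like(X,.118)],-1)@np.array(p["R"]).T+p["t"]
r=cv2.remap(im,(W[...,0]/W[...,2]*p["fx"]+p["cx"]).astype(np.float32),(W[...,1]/W[...,2]*p["fy"]+p["cy"]).astype(np.float32),cv2.INTER_CUBIC)
cv2.imwrite("pics/r7.png",np.hstack([r,cv2.resize(im,(400,400))]))
k=bot.pinpoint(p,"pointer");g=bot.pinpoint(p,"mark_green")
print([onz(p,q[0]["centre"],.114) if q else 0 for q in(k,g)])
E
```

```text
14.75 [ 0.4909 -0.0964  0.2603] yaw -14.97 Ftool [ 0.6 -0.3 -0.1] M [ 0.    0.08 -0.02] 0.799 0.0
[array([ 0.50754504, -0.10081244,  0.114     ]), array([ 0.50667047, -0.09837974,  0.114     ])]
```

View pics/r7.png

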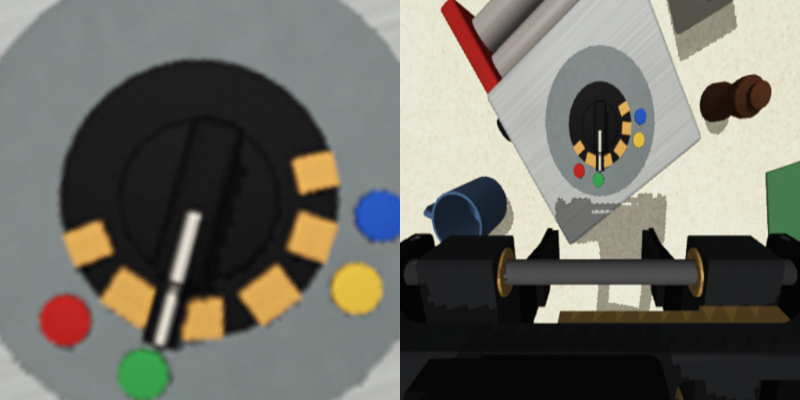

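The pointer lies in the gap between two brass segments, aimed at the green stud at (144,374). The arm is clear of everything, and the force trace shows the pin sank fully into the notch.

```bash
python3 -c "
from rig import bot
print(bot.hand_in())"
```

```text
the job is handed in; nothing more can be done
None
```

I set the knob to the green stud, let go and handed the job in: the last picture shows the pointer in the notch at the green stud, the force readings say the pin dropped home, and no verdict came back.

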